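# Hold a shear blade in the demagnetiser slot

### The job

Clear the stray piece of steel tube off the demagnetiser and leave it lying in the large empty red scrap bin (not the row of small ones). Then take the yellow-dipped shear blade from the wooden rack, pass it bare end down through the slot in the demagnetiser's top plate until all its bare steel is below the plate while at least half of its yellow dip still shows above, and finish there with the gripper still holding it, upright and still. Leave the other blades and the tools and containers around as they are.

Things in the scene. Friction and masses are not known exactly. Their poses are not given: they have to be found in the camera images.
- slot (a point): Centre of the slot's mouth, level with the top face of the demagnetiser, a blue box 130 (x) x 150 (y) x 130 mm high with a white top plate 12 mm thick, fixed to the bench. The slot is vertical, 12 mm across x and 44 mm along y, and goes through the plate; its top edges have a black 45 degree lead-in chamfer, 4 mm wide and deep. Below the plate is a hollow, 90 x 110 mm, with its floor 110 mm below the top face. z axis up; at the start the tube lies across the mouth
- offcut_mid (a point): Centre of the stray dark steel square tube, 25 x 25 mm in section and 100 mm long along its x axis, 0.1 to 0.25 kg; lies flat on the demagnetiser's top plate across the slot, so its centre is 12.5 mm above the plate
- bin: Red open scrap bin, 200 (x) x 150 (y) x 55 mm high, walls and floor 4 mm thick, empty and fixed to the bench; origin at the centre of its underside, on the bench; z up
- blade_yellow_mid (a point): Centre (half-way up) of the yellow-dipped shear blade: a flat steel plate 10 mm thick (its x axis), 40 mm wide (its y axis), 120 mm tall (its z axis, up), 0.25 to 0.5 kg; its upper 78 mm are dipped yellow, its lower 42 mm are bare steel. It stands upright in one of the three places of the rack, its foot 8 mm above the bench
- blade_blue_mid (a point): Centre of the blue-dipped blade, otherwise the same, standing in another place of the rack; leave it alone
- blade_green_mid (a point): Centre of the green-dipped blade, otherwise the same, standing in another place of the rack; leave it alone
- rack: Wooden blade rack, 85 (x) x 235 (y) x 45 mm high, fixed to the bench, with three places in a row along its y axis, 70 mm apart (at y = -70, 0, 70 mm), each a pocket 13 x 43 mm and 37 mm deep; the blades' wide faces look along its x axis; origin at the centre of its underside
- can: Bystander: upright green-labelled can, 58 mm across, 150 mm tall; origin under its centre
- jar: Bystander: upright jar, 68 mm across, 80 mm tall; origin under its centre
- hammer: Bystander: hammer lying on the bench along its x axis
- screwdriver: Bystander: screwdriver lying on the bench along its x axis

How it is judged (in metres and radians):
On the way, in this order (a step that is already met when the one before it is completed fails the run):
1. the tube lies in the red bin, let go (x of offcut_mid in the frame of bin between -0.09 and 0.09 m and y of offcut_mid in the frame of bin between -0.065 and 0.065 m and height (world z) of offcut_mid below 0.035 m and contact force between offcut and the fingers below 0.2 N), for 0.2 s.
2. the yellow blade is held in the slot at depth (z of blade_yellow_mid in the frame of slot between -0.021 and 0.02 m and horizontal distance between blade_yellow_mid and slot below 0.01 m and angle between blade_yellow_mid's own z axis and vertical below 0.15 rad and angle between the x axis of blade_yellow_mid and the x axis of slot, either way round below 0.2 rad and contact force between blade_yellow and the fingers above 2 N and linear speed of blade_yellow below 0.02 m/s), for 0.2 s.
At the end, for the whole second after the job is handed in: Tube at rest in the bin (centre inside, below 35 mm), released; yellow blade gripped (over 2 N), still, upright within 0.15 rad, centred in the slot within 10 mm and turned under 0.2 rad from it, its foot 40 to 81 mm below the top face, so only the gripper carries it (all of step 1 and all of step 2 and linear speed of offcut below 0.02 m/s); the arm keeps its last pose, push and grip.
It fails at once if a blue or green blade is moved by more than 20 mm (distance of any of blade_blue_mid, blade_green_mid from where it was at the start of the episode above 0.02 m).
It fails at once if a can, jar or hand tool is moved by more than 30 mm (distance of any of can, jar, hammer, screwdriver from where it was at the start of the episode above 0.03 m).
It also fails if it takes over 59 s, if anything falls off the work surface, if the arm or the gripper's body presses on something with over 40 N, if the wrist force passes 120 N, or if a joint passes its speed limit or range.

### The arm

A 6-joint arm with a two-finger parallel gripper is mounted at the origin on the work surface. World frame = base frame: x ahead of the robot, y to its left, z up, the work surface at z = 0. Lengths are in m, angles in degrees, forces in N, time in s.
With the tool pointing down it reaches from about 0.4 to 0.825 m from the base axis. Payload 7 kg.
Tool frame: the origin (TCP) lies between the finger pads; the fingertips stand 14 mm ahead of it and the grasp point (between the pads) lies 5 mm behind it; z points along the fingers, y is the line along which they close (so a half turn about z gives the same grasp; the last joint's range is limited). The gripper opens to 88 mm and grips with 3 to 60 N. Pads are 19 mm wide; open, the fingers measure 130 mm over their backs; the gripper's body (78 mm by 193 mm) begins 47 mm behind the grasp point.
Start: joints at [-56.832, 20.546, 0.682, 0, -70.136, -16.507], TCP at [0.194, -0.647, 0.241] pointing down, gripper open.
Joint ranges: [-176.03, 176.03], [-82.01, 121.73], [-58.28, 71.71], [-173.87, 95.51], [-174.79, -0.11], [-173.66, 173.66]. Speed limits (degrees/s): [136.94, 136.94, 172.46, 180, 180, 180].

### API

Orientations are given as [roll, pitch, yaw] about the fixed x, y, z axes, in that order (R = Rz(yaw) Ry(pitch) Rx(roll)).
In Python, from plant import status, cams, job gives the robot as it stands. The module is installed in compiled form; this text tells all that it offers.
- The arm moves only by the tool step_arm, never from a script. Its arguments are lists of equal length, an entry for each row: "xyz": the shift along the tool's x, y, z each as a share of 20 cm, from -1 to 1, a list of three; "yaw": the turn about the tool's z as a share of 360 degrees, from -1 to 1; "claw": the closure, from -1 (fully open) to 1 (shut). A call has 1 to 20 rows; each row is the pose to reach, as a shift and turn from the pose commanded when the call began, along the tool's axes at that moment, turning the shorter way round; what a row does not reach only later rows make up. A row lasts 1/12 s, in which the tool goes at most 41.7 mm and 7.16 degrees, less where a joint would pass 70% of its speed; a pose out of reach is approached as far as the arm can. A call with a number of a shift or a turn outside -1 to 1 is refused whole. A call with a gripper value outside its range is refused whole. The fingers move at their own pace and stop on an object; "grip_force" is the grip in N (left out, the last holds). Time passes only in rows, so rows that repeat a pose let the fingers close. It gives the time, the measured TCP pose, the force, the opening and the grip force at its end, in the units of the state.
- status.get_state(): the state, without advancing time (a new reading comes with each control period).
- cams.capture(name): name is "scene" or "top" or "wrist"; returns (picture, depth): 400x640x3 uint8, blue, green, red; 400x640 float32, m along the optical axis (not along the pixel's ray), 0 where there is no reading.
- cams.calibration(name): a dict with "mtx" (3x3 intrinsics, pixels), "camera_from_world" (4x4, takes a point from world to camera coordinates); the wrist camera has in their place "T_tool_cam" (4x4, takes a point from camera to tool coordinates, whose origin is the TCP and whose axes are the flange's). Camera axes: x right, y down, z forward; pixel columns grow to the right and rows downward; lengths in m; the calibration is good to about 2 mm. A picture is of the moment at which its call begins: read the wrist's pose just before it. calibration takes no time and is no camera call.
- job.close_job(): hands the job in; it is judged then, once.
The state is a dict: "time_s": time; "joints": joint angles; "qd": joint speeds; "joint_torque": joint torques, N m; "tcp_pos": TCP position; "eef_rot": TCP orientation; "contact_force": force on the tool from outside, world axes, zero at the start; "moment": the same for the moment, N m; "gripper_width": finger opening in m; "gripper_force": force on a finger pad.
Only numpy, scipy, OpenCV 4.12 (cv2) and the standard library are available. Lean on these libraries where they do the work, as an engineer would, in place of code of your own. Each camera call takes 0.05 s, during which the arm holds its last target. There are 200 camera calls.

## Working session

There is one attempt and no reset: what is moved stays moved. The work goes in short steps, Python scripts to look and compute and a tool call to move; the robot and the scene stay as the last step left them, time stands still between calls to the robot, and variables do not carry over. Pictures are saved under pics/ and viewed, at most 10 in all, crops included, and the job is handed in when it is done.

Besides the shell and the picture viewer there is one more tool, called after "Emit:" as name([rows], argument=value, ...), one row to a line, values as JSON. step_arm: Moves the arm, as the interface text tells. Shift numbers are shares of 20 cm and turn numbers shares of 360 degrees, none past 1 either way. Its arguments: {"type":"object","properties":{"xyz":{"type":"array"},"yaw":{"type":"array"},"claw":{"type":"array"},"grip_force":{"type":"number"}},"required":["xyz","yaw","claw"]}

```bash
mkdir -p pics; cat > h.py <<'E'
import numpy as np, cv2
from plant import status, cams, job
from scipy.spatial.transform import Rotation as R
def T_wc(name):
    c=cams.calibration(name); K=np.array(c["mtx"])
    if name!="wrist": return K,np.linalg.inv(np.array(c["camera_from_world"]))
    s=status.get_state(); T=np.eye(4); T[:3,:3]=R.from_euler('xyz',s["eef_rot"],degrees=True).as_matrix(); T[:3,3]=s["tcp_pos"]
    return K,T@np.array(c["T_tool_cam"])
def cap(name):
    K,T=T_wc(name); im,d=cams.capture(name); return im,d,K,T
def pts(d,K,T):
    v,u=np.mgrid[:d.shape[0],:d.shape[1]]
    c=np.stack([(u-K[0,2])/K[0,0]*d,(v-K[1,2])/K[1,1]*d,d],-1)
    return c@T[:3,:3].T+T[:3,3]
def ray(u,v,K,T,z):
    r=T[:3,:3]@np.linalg.solve(K,[u,v,1.]); t=T[:3,3]
    return t+r*(z-t[2])/r[2]
E
python3 - <<'E'
from h import *
print(status.get_state())
for n in ("scene","top"):
    im,d,K,T=cap(n); cv2.imwrite(f"pics/{n}0.png",im); np.savez(f"{n}0.npz",im=im,d=d,K=K,T=T); print(n,T[:3,3].round(3),T[:3,2].round(2))
print(T_wc("wrist")[1].round(3), T_wc("wrist")[0])
E
```

```text
{'time_s': 0.0, 'joints': array([-5.68324935e+01,  2.05907664e+01,  6.34646003e-01, -1.89301511e-02,
       -7.01350712e+01, -1.65072501e+01]), 'qd': array([ 0.03498261,  0.04216615, -0.04379224, -0.06501711,  0.02109975,
        0.03614751]), 'joint_torque': array([-8.73603381e-05, -5.82721031e+01,  2.93052417e+01,  6.99706078e+00,
        6.96653282e-03, -2.21646551e-04]), 'tcp_pos': array([ 0.19336727, -0.64623853,  0.23964058]), 'eef_rot': array([ 1.79907510e+02, -8.85106442e-03, -1.63346183e+02]), 'contact_force': array([ 0.48094157, -0.18902467, -0.09863525]), 'moment': array([0.02850248, 0.00839924, 0.02570419]), 'gripper_force': 0.0, 'gripper_width': 0.08773935005252079}
scene [1.327 0.454 0.997] [-0.58 -0.37 -0.73]
top [ 0.37  -0.003  1.218] [ 0.22  0.03 -0.98]
[[-0.287  0.923  0.257  0.123]
 [ 0.958  0.276  0.079 -0.668]
 [ 0.002  0.268 -0.963  0.384]
 [ 0.     0.     0.     1.   ]] [[314.68983773   0.         314.50548473]
 [  0.         314.68983773 201.88042316]
 [  0.           0.           1.        ]]
```

View pics/top0.png

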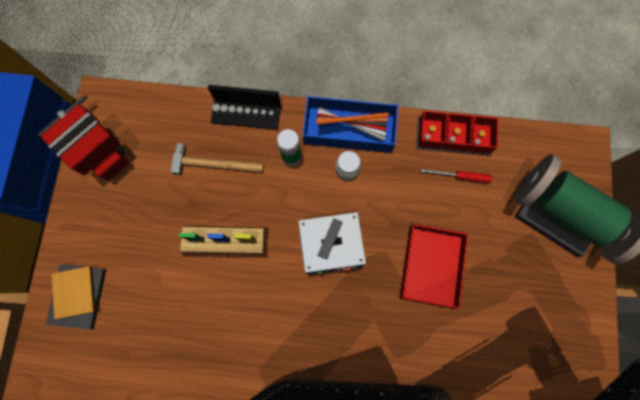

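View pics/scene0.png

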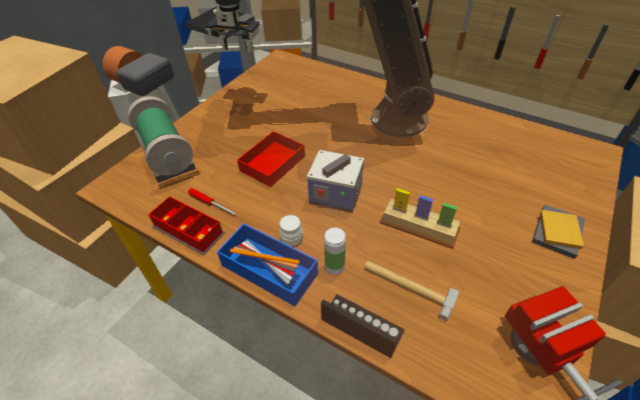

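The top view shows the tube at about (329,239) on the white plate around (332,242), the red bin at (434,266), and the rack at (222,241) with the yellow blade at (244,237). I'll measure these next.

```bash
cat > m.py <<'E'
from h import *
z=np.load("top0.npz"); im,d,K,T=[z[k] for k in("im","d","K","T")]
P=pts(d,K,T); hsv=cv2.cvtColor(im,cv2.COLOR_BGR2HSV)
def rect(m,zh,name):
    m=m.astype(np.uint8); n,l,s,c=cv2.connectedComponentsWithStats(m); i=1+np.argmax(s[1:,4]); m=l==i
    v,u=np.nonzero(m); q=np.array([ray(a,b,K,T,zh)[:2] for a,b in zip(u,v)],np.float32)
    r=cv2.minAreaRect(q*1000); b=cv2.boxPoints(r)
    print(name,"n",len(u),"c",np.round(r[0],1),"size",np.round(r[1],1),"ang",round(r[2],1),"zmed",np.median(P[m][:,2]).round(4),"mean",q.mean(0).round(4)); return m
H,S,V=[hsv[...,i].astype(int) for i in range(3)]
v,u=np.mgrid[:400,:640]
box=lambda a,b,c,e:(u>=a)&(u<=b)&(v>=c)&(v<=e)
rect(box(290,375,200,285)&(P[...,2]>.122)&(P[...,2]<.137),.130,"plate")
rect(box(290,375,200,285)&(P[...,2]>.142),.155,"tube")
rect(box(390,480,215,320)&((H<8)|(H>172))&(S>150),.055,"bin")
rect(box(170,275,215,265)&(P[...,2]>.035)&(P[...,2]<.055),.045,"rack")
Y=box(170,275,215,265)
rect(Y&(H>22)&(H<35)&(S>150)&(P[...,2]>.09),.128,"yellow")
rect(Y&(H>100)&(H<130)&(S>120)&(P[...,2]>.09),.128,"blue")
rect(Y&(H>40)&(H<85)&(S>120)&(P[...,2]>.09),.128,"green")
rect(box(290,375,200,285)&(V<40)&(P[...,2]<.14),.13,"dark")
print("bin floor z",np.median(P[255:275,425:445,2]), "table", np.median(P[300:310,200:210,2]))
print(hsv[239:243,240:248])
E
python3 m.py
```

```text
plate n 2649 c [505.2 -11.1] size [130.4 149.8] ang 14.0 zmed 0.1289 mean [ 0.5029 -0.0118]
tube n 421 c [510.9  -5.8] size [ 27.6 100. ] ang 70.3 zmed 0.1539 mean [ 0.5107 -0.0057]
bin n 4668 c [ 482.3 -287.4] size [159.7 203.9] ang 85.6 zmed 0.0036 mean [ 0.4803 -0.2877]
rack n 1550 c [489.8 282.8] size [ 66.1 221.1] ang 4.9 zmed 0.0444 mean [0.488  0.2795]
yellow n 96 c [493.9 211.6] size [15.1 40.6] ang 6.1 zmed 0.127 mean [0.4953 0.2114]
blue n 84 c [488.1 278. ] size [12.6 43.4] ang 6.1 zmed 0.1266 mean [0.488  0.2783]
green n 100 c [483.5 347. ] size [14.5 51.7] ang 0.4 zmed 0.1266 mean [0.4828 0.3481]
dark n 26 c [508.6 -24.1] size [10. 15.] ang 6.1 zmed 0.0191 mean [ 0.5085 -0.0245]
bin floor z 0.0026483002158151914 table -0.0006217787854280177
[[[ 24 211  70]
  [ 23 202  77]
  [ 23 211  76]
  [ 23 203  74]
  [ 24 201  75]
  [ 24 208  81]
  [ 25 209  83]
  [ 24 212  88]]

 [[ 19 184  72]
  [ 21 215  63]
  [ 21 206  62]
  [ 22 241  53]
  [ 22 197  57]
  [ 24 178  53]
  [ 24 194  50]
  [ 23 212  54]]

 [[ 18 160  83]
  [ 21 170  66]
  [ 20 155  64]
  [ 19 174  57]
  [ 22 175  54]
  [ 21 137  52]
  [ 21 157  47]
  [ 19 144  55]]

 [[ 19 143 109]
  [ 19 133  92]
  [ 18 134  84]
  [ 19 137  78]
  [ 20 144  78]
  [ 18 119  75]
  [ 19 127  76]
  [ 20 131  74]]]
```

```bash
cat >> h.py <<'E'
def plan(*targets):
    """targets (x,y,z,closing_dir_deg): prints shares, one call each (split if >0.2)"""
    s=status.get_state(); p=np.array(s["tcp_pos"]); yaw=s["eef_rot"][2]
    print("at",p.round(4),"close dir",round((yaw+270)%360,2),"rpy",np.round(s["eef_rot"],2),"w",round(s["gripper_width"],4),"F",np.round(s["contact_force"],1),"t",round(s["time_s"],2))
    for t in targets:
        q=np.array(t[:3]); ny=t[3]-270
        Rt=R.from_euler('xyz',[180,0,yaw],degrees=True).as_matrix()
        sh=Rt.T@(q-p)/.2; dy=(ny-yaw+90)%180-90; n=int(np.ceil(abs(sh).max()))
        for k in range(max(n,1)):
            Rt=R.from_euler('xyz',[180,0,yaw],degrees=True).as_matrix(); p2=p+(q-p)/(max(n,1)-k)
            s2=Rt.T@(p2-p)/.2; dd=dy if k==0 else 0
            print("  shift",s2.round(3),"turn",round(-dd/360,4),"rows>=",int(max(np.ceil(np.linalg.norm(s2)*.2/.0417),np.ceil(abs(dd)/7.16)))); p=p2; yaw+=dd
E
python3 -c "
from h import *
plan((.50,-.02,.30,70))"
```

```text
at [ 0.1934 -0.6463  0.2397] close dir 106.66 rpy [ 1.7991e+02 -1.0000e-02 -1.6334e+02] w 0.0876 F [-0.  -0.3  0.2] t 0.1
  shift [-0.789  0.853 -0.1  ] turn 0.1018 rows>= 6
  shift [-0.123  1.156 -0.1  ] turn 0.0 rows>= 6
  shift [-0.123  1.156 -0.1  ] turn 0.0 rows>= 6
```

Emit:
step_arm([
  [-0.8, 0.85, -0.1],
  [-0.8, 0.85, -0.1],
  [-0.8, 0.85, -0.1],
  [-0.8, 0.85, -0.1],
  [-0.8, 0.85, -0.1],
  [-0.8, 0.85, -0.1],
  [-0.8, 0.85, -0.1],
], yaw=[0.1, 0.1, 0.1, 0.1, 0.1, 0.1, 0.1], claw=[-1, -1, -1, -1, -1, -1, -1])

```text
time_s: 0.68
tcp_pos: [0.2998, -0.4339, 0.2615]
eef_rot: [180.0, 0.1, 160.7]
contact_force: [-1.0, 0.5, -0.2]
gripper_width: 0.0877
gripper_force: 0.0
```

Emit:
step_arm([
  [-0.12, 1, -0.1],
  [-0.12, 1, -0.1],
  [-0.12, 1, -0.1],
  [-0.12, 1, -0.1],
  [-0.12, 1, -0.1],
  [-0.12, 1, -0.1],
], yaw=[0, 0, 0, 0, 0, 0], claw=[-1, -1, -1, -1, -1, -1])

```text
time_s: 1.18
tcp_pos: [0.3892, -0.2532, 0.2814]
eef_rot: [179.9, 0.1, 160.9]
contact_force: [1.0, -0.3, -0.4]
gripper_width: 0.0877
gripper_force: 0.0
```

Emit:
step_arm([
  [-0.12, 1, -0.1],
  [-0.12, 1, -0.1],
  [-0.12, 1, -0.1],
  [-0.12, 1, -0.1],
  [-0.12, 1, -0.1],
  [-0.12, 1, -0.1],
  [-0.12, 1, -0.1],
  [-0.12, 1, -0.1],
], yaw=[0, 0, 0, 0, 0, 0, 0, 0], claw=[-1, -1, -1, -1, -1, -1, -1, -1])

```text
time_s: 1.85
tcp_pos: [0.4755, -0.0764, 0.3001]
eef_rot: [-180.0, -0.1, 160.7]
contact_force: [-0.3, -0.4, 0.4]
gripper_width: 0.0875
gripper_force: 0.0
```

```bash
python3 - <<'E'
from h import *
plan()
im,d,K,T=cap("wrist"); cv2.imwrite("pics/w1.png",im); np.savez("w1.npz",im=im,d=d,K=K,T=T)
E
```

```text
at [ 0.4755 -0.0764  0.3001] close dir 70.72 rpy [-1.7997e+02 -6.0000e-02  1.6072e+02] w 0.0875 F [-0.3 -0.4  0.4] t 1.85
```

View pics/w1.png

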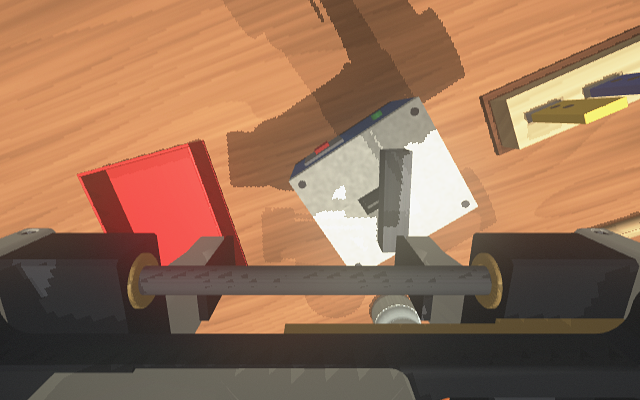

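The wrist view shows the tube's top as a strip from about (396,150) to (388,250). The slot's end shows at (370,203), with plate screws at (302,185), (415,112) and (465,204).

```bash
python3 - <<'E'
from h import *
z=np.load("w1.npz"); im,d,K,T=[z[k] for k in("im","d","K","T")]
P=pts(d,K,T); v,u=np.mgrid[:400,:640]
def rr(m,zh,name):
    n,l,s,c=cv2.connectedComponentsWithStats(m.astype(np.uint8)); i=1+np.argmax(s[1:,4]); m=l==i
    b,a=np.nonzero(m); q=np.array([ray(x,y,K,T,zh)[:2] for x,y in zip(a,b)],np.float32)*1000
    print(name,len(a),cv2.minAreaRect(q),"z",np.median(P[m][:,2]),"v",b.min(),b.max())
reg=(u>280)&(u<500)&(v>90)&(v<235)
rr(reg&(P[...,2]>.148)&(P[...,2]<.165),.155,"tube(top cut by finger bar?)")
reg=(u>280)&(u<500)&(v>90)&(v<262)
rr(reg&(P[...,2]>.148)&(P[...,2]<.165),.155,"tube")
rr((u>280)&(u<500)&(v>90)&(v<262)&(abs(P[...,2]-.13)<.006),.13,"plate")
for a,b in((302,185),(415,112),(465,204),(370,203)): print(ray(a,b,K,T,.13).round(4))
p=[ray(a,b,K,T,.13)[:2] for a,b in((302,185),(415,112),(465,204))]
print("slotc~",(p[0]+p[2])/2, p[1]-p[0],p[2]-p[1])
E
```

```text
tube(top cut by finger bar?) 2352 ((500.465576171875, -4.331027984619141), (26.671911239624023, 82.09748077392578), 72.60334014892578) z 0.15501226814316207 v 150 234
tube 2614 ((508.9270324707031, -6.982158660888672), (26.67190933227539, 99.83161926269531), 72.60334014892578) z 0.15500888502018662 v 150 251
plate 14443 ((503.4936218261719, -11.78656005859375), (130.99427795410156, 149.98623657226562), 14.085116386413574) z 0.13004942061069852 v 96 261
[ 0.4678 -0.0883  0.13  ]
[0.4362 0.0386 0.13  ]
[0.5427 0.0647 0.13  ]
[ 0.5091 -0.0281  0.13  ]
slotc~ [ 0.50524933 -0.01178575] [-0.03163638  0.12689309] [0.10649034 0.02610928]
```

```bash
python3 -c "
from h import *
plan((.509,-.007,.20,72.6),(.509,-.007,.147,72.6))"
```

```text
at [ 0.4753 -0.0769  0.3002] close dir 70.65 rpy [-1.7997e+02 -5.0000e-02  1.6065e+02] w 0.0875 F [-0.3 -0.3  0.9] t 1.9
  shift [-0.043  0.386  0.501] turn -0.0054 rows>= 4
  shift [ 0.    -0.     0.265] turn -0.0 rows>= 2
```

Emit:
step_arm([
  [-0.043, 0.386, 0.4],
  [-0.043, 0.386, 0.5],
  [-0.043, 0.386, 0.5],
  [-0.043, 0.386, 0.5],
  [-0.043, 0.386, 0.5],
  [-0.043, 0.386, 0.6],
  [-0.043, 0.386, 0.7],
  [-0.043, 0.386, 0.765],
  [-0.043, 0.386, 0.765],
  [-0.043, 0.386, 0.765],
  [-0.043, 0.386, 0.765],
], yaw=[-0.0054, -0.0054, -0.0054, -0.0054, -0.0054, -0.0054, -0.0054, -0.0054, -0.0054, -0.0054, -0.0054], claw=[-1, -1, -1, -1, -1, -1, -1, -1, -1, -1, -1])

```text
time_s: 2.82
tcp_pos: [0.5104, -0.007, 0.1494]
eef_rot: [179.9, 0.1, 162.6]
contact_force: [0.0, -0.6, 0.5]
gripper_width: 0.0875
gripper_force: 0.0
```

Emit:
step_arm([
  [0, 0, 0],
  [0, 0, 0],
  [0, 0, 0],
  [0, 0, 0],
  [0, 0, 0],
  [0, 0, 0],
  [0, 0, 0],
  [0, 0, 0],
  [0, 0, 0],
  [0, 0, 0],
], yaw=[0, 0, 0, 0, 0, 0, 0, 0, 0, 0], claw=[1, 1, 1, 1, 1, 1, 1, 1, 1, 1], grip_force=30)

```text
time_s: 3.65
tcp_pos: [0.5095, -0.0063, 0.1475]
eef_rot: [180.0, -0.0, 162.6]
contact_force: [1.2, 2.0, 0.0]
gripper_width: 0.0266
gripper_force: 1.1
```

```bash
python3 -c "
from h import *
plan((.509,-.007,.24,72.6),(.482,-.287,.2,85.6),(.482,-.287,.035,85.6))"
```

```text
at [ 0.5095 -0.0063  0.1475] close dir 72.6 rpy [180.   -0.  162.6] w 0.0266 F [1.2 2.  0. ] t 3.65
  shift [ 0.001 -0.004 -0.462] turn 0.0 rows>= 3
  shift [-0.145 -0.688  0.1  ] turn -0.0361 rows>= 4
  shift [ 0.014 -0.703  0.1  ] turn 0.0 rows>= 4
  shift [ 0.    -0.     0.825] turn -0.0 rows>= 4
```

Emit:
step_arm([
  [0, 0, 0],
  [0, 0, 0],
  [0, 0, -0.1],
  [0, 0, -0.3],
  [0, 0, -0.46],
  [0, 0, -0.46],
  [0, 0, -0.46],
], yaw=[0, 0, 0, 0, 0, 0, 0], claw=[1, 1, 1, 1, 1, 1, 1])

```text
time_s: 4.23
tcp_pos: [0.5102, -0.006, 0.2412]
eef_rot: [179.9, 0.2, 162.6]
contact_force: [-0.6, -0.7, -2.6]
gripper_width: 0.0248
gripper_force: 30.0
```

Emit:
step_arm([
  [-0.145, -0.69, 0],
  [-0.145, -0.69, 0],
  [-0.145, -0.69, 0],
  [-0.145, -0.69, 0],
  [-0.145, -0.69, 0],
  [-0.145, -0.69, 0],
], yaw=[-0.036, -0.036, -0.036, -0.036, -0.036, -0.036], claw=[1, 1, 1, 1, 1, 1])

```text
time_s: 4.73
tcp_pos: [0.4946, -0.1479, 0.2377]
eef_rot: [180.0, -0.2, 175.4]
contact_force: [0.2, -0.2, -1.5]
gripper_width: 0.025
gripper_force: 30.0
```

Emit:
step_arm([
  [0.014, -0.7, 0.1],
  [0.014, -0.7, 0.1],
  [0.014, -0.7, 0.1],
  [0.014, -0.7, 0.1],
  [0.014, -0.7, 0.1],
  [0.014, -0.7, 0.1],
  [0.014, -0.7, 0.2],
], yaw=[0, 0, 0, 0, 0, 0, 0], claw=[1, 1, 1, 1, 1, 1, 1])

```text
time_s: 5.32
tcp_pos: [0.4844, -0.286, 0.2022]
eef_rot: [-179.9, 0.3, 175.6]
contact_force: [0.4, -0.0, -0.0]
gripper_width: 0.0248
gripper_force: 30.0
```

```bash
python3 -c "
from h import *
plan((.482,-.287,.1,85.6),(.482,-.287,.027,85.6))"
```

```text
at [ 0.4844 -0.286   0.2022] close dir 85.62 rpy [-179.91    0.28  175.62] w 0.0248 F [ 0.4 -0.  -0. ] t 5.32
  shift [ 0.012 -0.006  0.511] turn 0.0001 rows>= 3
  shift [ 0.    -0.     0.365] turn -0.0 rows>= 2
```

Emit:
step_arm([
  [0, 0, 0.2],
  [0, 0, 0.4],
  [0, 0, 0.6],
  [0, 0, 0.75],
  [0, 0, 0.82],
  [0, 0, 0.88],
  [0, 0, 0.88],
  [0, 0, 0.88],
], yaw=[0, 0, 0, 0, 0, 0, 0, 0], claw=[1, 1, 1, 1, 1, 1, 1, 1])

```text
time_s: 5.98
tcp_pos: [0.4825, -0.2846, 0.023]
eef_rot: [180.0, -0.1, 175.7]
contact_force: [-0.3, -0.4, -1.0]
gripper_width: 0.0247
gripper_force: 30.0
```

Emit:
step_arm([
  [0, 0, 0],
  [0, 0, 0],
  [0, 0, 0],
  [0, 0, 0],
  [0, 0, 0],
  [0, 0, 0],
  [0, 0, -0.2],
  [0, 0, -0.4],
  [0, 0, -0.6],
  [0, 0, -0.8],
  [0, 0, -1],
  [0, 0, -1],
  [0, 0, -1],
], yaw=[0, 0, 0, 0, 0, 0, 0, 0, 0, 0, 0, 0, 0], claw=[0, 0, 0, 0, 0, 0, 0, 0, 0, 0, 0, 0, 0])

```text
time_s: 7.07
tcp_pos: [0.4835, -0.2865, 0.2267]
eef_rot: [-180.0, 0.3, 175.6]
contact_force: [-0.2, 0.5, -1.0]
gripper_width: 0.044
gripper_force: 0.0
```

```bash
python3 - <<'E'
from h import *
im,d,K,T=cap("wrist"); cv2.imwrite("pics/w2.png",im)
plan((.48,.13,.30,5))
E
```

```text
at [ 0.4824 -0.2861  0.2245] close dir 85.54 rpy [1.7999e+02 1.3000e-01 1.7554e+02] w 0.0435 F [ 0.6 -0.7 -1. ] t 7.12
  shift [ 0.058  0.691 -0.126] turn 0.2237 rows>= 12
  shift [ 0.691  0.057 -0.126] turn 0.0 rows>= 4
  shift [ 0.691  0.057 -0.126] turn 0.0 rows>= 4
```

View pics/w2.png

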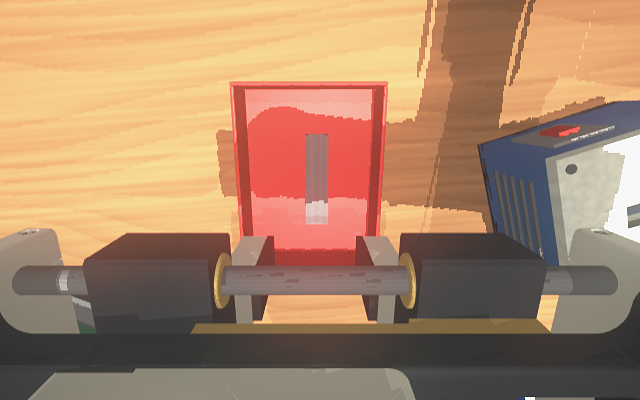

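The wrist view shows the tube lying inside the bin at about (316,180), released. Next, the rack.

Emit:
step_arm([
  [0.05, 0.69, -0.126],
  [0.05, 0.69, -0.126],
  [0.05, 0.69, -0.126],
  [0.05, 0.69, -0.126],
  [0.05, 0.69, -0.126],
  [0.05, 0.69, -0.126],
  [0.05, 0.69, -0.126],
  [0.05, 0.69, -0.126],
  [0.05, 0.69, -0.126],
  [0.05, 0.69, -0.126],
  [0.05, 0.69, -0.126],
  [0.05, 0.69, -0.126],
  [0.05, 0.69, -0.126],
], yaw=[0.224, 0.224, 0.224, 0.224, 0.224, 0.224, 0.224, 0.224, 0.224, 0.224, 0.224, 0.224, 0.224], claw=[0, 0, 0, 0, 0, 0, 0, 0, 0, 0, 0, 0, 0])

```text
time_s: 8.2
tcp_pos: [0.4825, -0.171, 0.2459]
eef_rot: [179.9, -2.1, 96.4]
contact_force: [1.2, 0.2, -0.7]
gripper_width: 0.0442
gripper_force: 0.0
```

Emit:
step_arm([
  [0.7, 0.057, -0.126],
  [0.7, 0.057, -0.126],
  [0.7, 0.057, -0.126],
  [0.7, 0.057, -0.126],
  [0.7, 0.057, -0.126],
], yaw=[0, 0, 0, 0, 0], claw=[0, 0, 0, 0, 0])

```text
time_s: 8.62
tcp_pos: [0.4847, -0.1153, 0.2677]
eef_rot: [179.3, -5.2, 99.7]
contact_force: [-0.3, -0.4, -0.0]
gripper_width: 0.0438
gripper_force: 0.0
```

Emit:
step_arm([
  [0.7, 0.057, -0.126],
  [0.7, 0.057, -0.126],
  [0.7, 0.057, -0.126],
  [0.7, 0.057, -0.126],
  [0.7, 0.057, -0.126],
  [0.7, 0.057, -0.126],
], yaw=[0, 0, 0, 0, 0, 0], claw=[0, 0, 0, 0, 0, 0])

```text
time_s: 9.12
tcp_pos: [0.4845, -0.0658, 0.2904]
eef_rot: [178.6, -8.3, 102.7]
contact_force: [-0.2, 0.3, -0.8]
gripper_width: 0.0439
gripper_force: 0.0
```

```bash
python3 - <<'E'
from h import *
plan()
im,d,K,T=cap("wrist"); cv2.imwrite("pics/w3.png",im); np.savez("w3.npz",im=im,d=d,K=K,T=T)
print(status.get_state()["joints"].round(1))
E
```

```text
at [ 0.4845 -0.0658  0.2904] close dir 12.69 rpy [178.63  -8.27 102.69] w 0.0439 F [-0.2  0.3 -0.8] t 9.12
[   8.5    2.4  -12.8   -8.7  -74.2 -173.6]
```

View pics/w3.png

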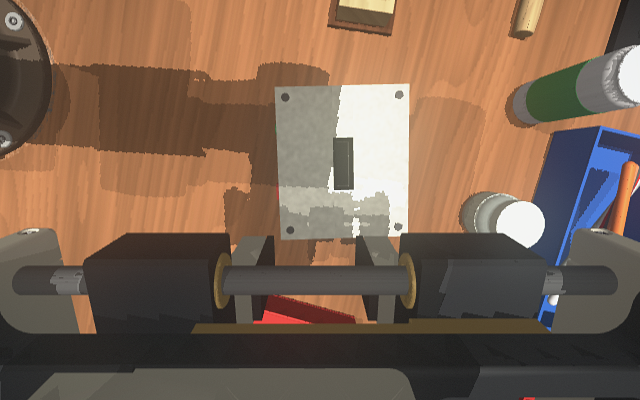

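The wrist view shows the now clear slot at (343,163). Joint 6 has reached its limit and the tool has tilted, so I'll turn the other way by half a turn.

Emit:
step_arm([
  [0, 0, 0],
  [0, 0, 0],
  [0, 0, 0],
  [0, 0, 0],
  [0, 0, 0],
  [0, 0, 0],
  [0, 0, 0],
  [0, 0, 0],
  [0, 0, 0],
  [0, 0, 0],
  [0, 0, 0],
  [0, 0, 0],
  [0, 0, 0],
  [0, 0, 0],
], yaw=[-0.25, -0.25, -0.25, -0.25, -0.25, -0.25, -0.25, -0.25, -0.25, -0.25, -0.25, -0.25, -0.25, -0.25], claw=[0, 0, 0, 0, 0, 0, 0, 0, 0, 0, 0, 0, 0, 0])

```text
time_s: 10.33
tcp_pos: [0.4843, -0.0662, 0.29]
eef_rot: [171.7, 1.3, -167.4]
contact_force: [-0.6, -1.3, -0.3]
gripper_width: 0.0439
gripper_force: 0.0
```

```bash
python3 - <<'E'
from h import *
plan()
print(status.get_state()["joints"].round(1))
z=np.load("w3.npz"); im,d,K,T=[z[k] for k in("im","d","K","T")]
c=[ray(a,b,K,T,.13)[:2] for a,b in((285,97),(399,94),(398,226),(291,230))]
print("screws",np.round(c,4),"mean",np.mean(c,0).round(4))
g=cv2.cvtColor(im,cv2.COLOR_BGR2GRAY); m=np.zeros_like(g); m[130:197,325:362]=g[130:197,325:362]<75
n,l,s,_=cv2.connectedComponentsWithStats(m); i=1+np.argmax(s[1:,4]); v,u=np.nonzero(l==i)
q=np.array([ray(a,b,K,T,.13)[:2] for a,b in zip(u,v)],np.float32)*1000
print("slot",cv2.minAreaRect(q))
E
```

```text
at [ 0.4843 -0.0662  0.29  ] close dir 102.63 rpy [ 171.73    1.34 -167.37] w 0.0439 F [-0.6 -1.3 -0.3] t 10.33
[  8.5   2.4 -12.9  -8.7 -74.2 -83.4]
screws [[ 0.4353  0.0379]
 [ 0.5422  0.065 ]
 [ 0.5738 -0.0613]
 [ 0.468  -0.0885]] mean [ 0.5048 -0.0117]
slot ((502.8074951171875, -37.04579544067383), (3.8326966762542725, 7.871158599853516), 62.84857177734375)
```

Emit:
step_arm([
  [0, 0, 0],
  [0, 0, 0],
  [0, 0, 0],
  [0, 0, 0],
  [0, 0, 0],
  [0, 0, 0],
  [0, 0, 0],
  [0, 0, 0],
  [0, 0, 0],
  [0, 0, 0],
  [0, 0, 0],
  [0, 0, 0],
  [0, 0, 0],
  [0, 0, 0],
  [0, 0, 0],
  [0, 0, 0],
  [0, 0, 0],
  [0, 0, 0],
  [0, 0, 0],
], yaw=[-0.35, -0.35, -0.35, -0.35, -0.35, -0.35, -0.35, -0.35, -0.35, -0.35, -0.35, -0.35, -0.35, -0.35, -0.35, -0.35, -0.35, -0.35, -0.35], claw=[0, 0, 0, 0, 0, 0, 0, 0, 0, 0, 0, 0, 0, 0, 0, 0, 0, 0, 0])

```text
time_s: 11.92
tcp_pos: [0.4843, -0.066, 0.2902]
eef_rot: [-174.0, 5.9, -41.1]
contact_force: [0.5, -0.2, 0.1]
gripper_width: 0.0437
gripper_force: 0.0
```

Emit:
step_arm([
  [0, 0, 0],
  [0, 0, 0],
  [0, 0, 0],
  [0, 0, 0],
  [0, 0, 0],
  [0, 0, 0],
  [0, 0, 0],
  [0, 0, 0],
  [0, 0, 0],
  [0, 0, 0],
  [0, 0, 0],
  [0, 0, 0],
  [0, 0, 0],
  [0, 0, 0],
  [0, 0, 0],
  [0, 0, 0],
  [0, 0, 0],
  [0, 0, 0],
  [0, 0, 0],
], yaw=[-0.35, -0.35, -0.35, -0.35, -0.35, -0.35, -0.35, -0.35, -0.35, -0.35, -0.35, -0.35, -0.35, -0.35, -0.35, -0.35, -0.35, -0.35, -0.35], claw=[0, 0, 0, 0, 0, 0, 0, 0, 0, 0, 0, 0, 0, 0, 0, 0, 0, 0, 0])

```text
time_s: 13.5
tcp_pos: [0.4843, -0.066, 0.2902]
eef_rot: [-178.7, -8.3, 84.4]
contact_force: [-0.3, -0.0, -0.1]
gripper_width: 0.0437
gripper_force: 0.0
```

Emit:
step_arm([
  [0, 0, 0],
  [0, 0, 0],
  [0, 0, 0],
], yaw=[-0.03, -0.03, -0.03], claw=[0, 0, 0])

```text
time_s: 13.75
tcp_pos: [0.48, -0.0458, 0.2932]
eef_rot: [179.7, -6.8, 93.7]
contact_force: [-0.4, -0.2, -0.1]
gripper_width: 0.0439
gripper_force: 0.0
```

```bash
python3 - <<'E'
from h import *
plan()
print(status.get_state()["joints"].round(1))
E
```

```text
at [ 0.48   -0.0458  0.2932] close dir 3.75 rpy [179.66  -6.82  93.75] w 0.0439 F [-0.4 -0.2 -0.1] t 13.75
[ 12.4   0.9 -14.5  -7.  -73.3 173.2]
```

Emit:
step_arm([
  [0, 0, 0],
  [0, 0, 0],
  [0, 0, 0],
], yaw=[-0.04, -0.04, -0.04], claw=[0, 0, 0])

```text
time_s: 14.0
tcp_pos: [0.4609, -0.0005, 0.2951]
eef_rot: [177.7, -2.7, 105.0]
contact_force: [-0.2, 0.3, -0.3]
gripper_width: 0.0441
gripper_force: 0.0
```

Emit:
step_arm([
  [0, 0, 0],
  [0, 0, 0],
  [0, 0, 0],
], yaw=[-0.04, -0.04, -0.04], claw=[0, 0, 0])

```text
time_s: 14.25
tcp_pos: [0.4358, 0.0386, 0.2937]
eef_rot: [176.8, 1.5, 116.7]
contact_force: [-0.6, 0.3, 0.1]
gripper_width: 0.044
gripper_force: 0.0
```

```bash
python3 - <<'E'
from h import *
plan()
print(status.get_state()["joints"].round(1))
E
```

```text
at [0.4358 0.0386 0.2937] close dir 26.67 rpy [176.77   1.45 116.67] w 0.044 F [-0.6  0.3  0.1] t 14.25
[ 32.7  -7.1 -25.3   1.9 -68.7 173.4]
```

Emit:
step_arm([
  [0, 0, 0],
  [0, 0, 0],
  [0, 0, 0],
  [0, 0, 0],
  [0, 0, 0],
  [0, 0, 0],
  [0, 0, 0],
  [0, 0, 0],
  [0, 0, 0],
  [0, 0, 0],
  [0, 0, 0],
  [0, 0, 0],
  [0, 0, 0],
  [0, 0, 0],
  [0, 0, 0],
], yaw=[0.28, 0.28, 0.28, 0.28, 0.28, 0.28, 0.28, 0.28, 0.28, 0.28, 0.28, 0.28, 0.28, 0.28, 0.28], claw=[0, 0, 0, 0, 0, 0, 0, 0, 0, 0, 0, 0, 0, 0, 0])

```text
time_s: 15.5
tcp_pos: [0.4371, 0.0375, 0.2938]
eef_rot: [179.3, -3.4, 15.3]
contact_force: [-1.1, 0.5, -0.5]
gripper_width: 0.0436
gripper_force: 0.0
```

Emit:
step_arm([
  [0, 0, 0],
  [0, 0, 0],
  [0, 0, 0],
  [0, 0, 0],
  [0, 0, 0],
  [0, 0, 0],
  [0, 0, 0],
  [0, 0, 0],
  [0, 0, 0],
  [0, 0, 0],
  [0, 0, 0],
  [0, 0, 0],
  [0, 0, 0],
  [0, 0, 0],
  [0, 0, 0],
], yaw=[0.28, 0.28, 0.28, 0.28, 0.28, 0.28, 0.28, 0.28, 0.28, 0.28, 0.28, 0.28, 0.28, 0.28, 0.28], claw=[0, 0, 0, 0, 0, 0, 0, 0, 0, 0, 0, 0, 0, 0, 0])

```text
time_s: 16.75
tcp_pos: [0.437, 0.0376, 0.2938]
eef_rot: [-176.5, -0.1, -85.2]
contact_force: [0.9, 0.2, -0.1]
gripper_width: 0.044
gripper_force: 0.0
```

```bash
cat >> h.py <<'E'
def tilt():
    s=status.get_state(); z=R.from_euler('xyz',s["eef_rot"],degrees=True).as_matrix()[:,2]
    print("tilt deg x,y",np.degrees(z[:2]).round(2),"joints",s["joints"].round(1),"j5+j3-j2+90",round(s["joints"][4]+s["joints"][2]-s["joints"][1]+90,2))
E
python3 - <<'E'
from h import *
plan((.40,0,.29,185)); tilt()
E
```

```text
at [0.437  0.0376 0.2938] close dir 184.77 rpy [-1.7652e+02 -9.0000e-02 -8.5230e+01] w 0.044 F [ 0.9  0.2 -0.1] t 16.75
  shift [0.172 0.2   0.019] turn -0.0006 rows>= 2
tilt deg x,y [3.48 0.2 ] joints [ 32.4  -6.9 -25.1   1.8 -68.8 -28.2] j5+j3-j2+90 3.04
```

```bash
python3 - <<'E'
from h import *
plan((.38,-.18,.29,185))
E
```

```text
at [0.437  0.0376 0.2938] close dir 184.77 rpy [-1.7652e+02 -9.0000e-02 -8.5230e+01] w 0.044 F [ 0.9  0.2 -0.1] t 16.75
  shift [0.53  0.187 0.009] turn -0.0006 rows>= 3
  shift [0.529 0.189 0.009] turn 0.0 rows>= 3
```

Emit:
step_arm([
  [0.5, 0.1, 0],
  [1, 0.3, 0],
  [1, 0.3, 0],
  [1, 0.3, 0],
  [1, 0.3, 0],
  [1, 0.3, 0],
  [1, 0.3, 0],
  [1, 0.3, 0],
  [1, 0.3, 0],
], yaw=[0, 0, 0, 0, 0, 0, 0, 0, 0], claw=[0, 0, 0, 0, 0, 0, 0, 0, 0])

```text
time_s: 17.5
tcp_pos: [0.3953, -0.1661, 0.2906]
eef_rot: [-176.5, -0.1, -84.8]
contact_force: [0.4, 0.2, 0.8]
gripper_width: 0.0436
gripper_force: 0.0
```

Emit:
step_arm([
  [0, 0.3, 0],
  [0, 0.3, 0],
  [0, 0.3, 0],
], yaw=[0, 0, 0], claw=[0, 0, 0])

```text
time_s: 17.75
tcp_pos: [0.333, -0.1708, 0.2866]
eef_rot: [-176.5, -0.1, -84.7]
contact_force: [-0.6, -0.7, -0.9]
gripper_width: 0.0441
gripper_force: 0.0
```

```bash
python3 - <<'E'
from h import *
plan();tilt()
E
```

```text
at [ 0.333  -0.1708  0.2866] close dir 185.31 rpy [-1.7649e+02 -9.0000e-02 -8.4690e+01] w 0.0441 F [-0.6 -0.7 -0.9] t 17.75
tilt deg x,y [3.5  0.24] joints [  3.7 -14.  -30.6  -0.  -69.9   1.7] j5+j3-j2+90 3.51
```

Emit:
step_arm([
  [0.8, 0.4, 0],
  [0.8, 0.4, 0],
  [0.8, 0.4, 0],
  [0.8, 0.4, 0],
  [0.8, 0.4, 0],
], yaw=[-0.1, -0.1, -0.1, -0.1, -0.1], claw=[0, 0, 0, 0, 0])

```text
time_s: 18.17
tcp_pos: [0.282, -0.3131, 0.2835]
eef_rot: [-176.9, -1.7, -58.3]
contact_force: [1.2, 0.1, 0.6]
gripper_width: 0.0437
gripper_force: 0.0
```

```bash
python3 - <<'E'
from h import *
plan((.2,-.5,.29,246),(-.05,-.55,.29,246));tilt()
E
```

```text
at [ 0.282  -0.3131  0.2835] close dir 211.7 rpy [-176.88   -1.72  -58.3 ] w 0.0437 F [1.2 0.1 0.6] t 18.17
  shift [ 0.58   0.84  -0.032] turn -0.0953 rows>= 5
  shift [-0.52   0.368  0.   ] turn -0.0 rows>= 4
  shift [-0.52   0.368  0.   ] turn 0.0 rows>= 4
tilt deg x,y [3.55 0.18] joints [-22.4  -7.6 -25.6  -1.6 -68.8  54.7] j5+j3-j2+90 3.21
```

Emit:
step_arm([
  [0.58, 0.84, -0.03],
  [0.58, 0.84, -0.03],
  [0.58, 0.84, -0.03],
  [0.58, 0.84, -0.03],
  [0.58, 0.84, -0.03],
  [0.58, 0.84, -0.03],
], yaw=[-0.1, -0.1, -0.1, -0.1, -0.1, -0.1], claw=[0, 0, 0, 0, 0, 0])

```text
time_s: 18.67
tcp_pos: [0.1992, -0.4987, 0.2835]
eef_rot: [-178.5, -3.2, -22.6]
contact_force: [1.8, -1.4, -0.4]
gripper_width: 0.044
gripper_force: 0.0
```

Emit:
step_arm([
  [-1, 0.7, 0],
  [-1, 0.7, 0],
  [-1, 0.7, 0],
  [-1, 0.7, 0],
  [-1, 0.7, 0],
  [-1, 0.7, 0],
  [-1, 0.7, 0],
  [-1, 0.7, 0],
], yaw=[-0.06, -0.06, -0.06, -0.06, -0.06, -0.06, -0.06, -0.06], claw=[0, 0, 0, 0, 0, 0, 0, 0])

```text
time_s: 19.33
tcp_pos: [-0.041, -0.5481, 0.2681]
eef_rot: [-179.7, -3.5, -1.6]
contact_force: [0.7, 0.5, 0.1]
gripper_width: 0.0438
gripper_force: 0.0
```

```bash
python3 - <<'E'
from h import *
plan();tilt()
E
```

```text
at [-0.041  -0.5481  0.2681] close dir 268.43 rpy [-179.66   -3.46   -1.57] w 0.0438 F [0.7 0.5 0.1] t 19.33
tilt deg x,y [3.46 0.25] joints [-76.3   8.1 -11.   -3.6 -70.4 165.9] j5+j3-j2+90 0.54
```

Emit:
step_arm([
  [0, 0, 0],
  [0, 0, 0],
  [0, 0, 0],
  [0, 0, 0],
], yaw=[-0.045, -0.045, -0.045, -0.045], claw=[0, 0, 0, 0])

```text
time_s: 19.67
tcp_pos: [-0.0093, -0.5375, 0.2694]
eef_rot: [179.1, -0.9, 12.7]
contact_force: [0.5, -0.7, 1.0]
gripper_width: 0.0436
gripper_force: 0.0
```

Emit:
step_arm([
  [0, 0, 0],
  [0, 0, 0],
], yaw=[-0.025, -0.025], claw=[0, 0])

```text
time_s: 19.83
tcp_pos: [0.0173, -0.5249, 0.268]
eef_rot: [178.6, 2.0, 19.3]
contact_force: [0.1, 0.8, -0.7]
gripper_width: 0.0439
gripper_force: 0.0
```

```bash
python3 - <<'E'
from h import *
plan();tilt()
E
```

```text
at [ 0.0173 -0.5249  0.268 ] close dir 289.32 rpy [178.62   1.99  19.32] w 0.0439 F [ 0.1  0.8 -0.7] t 19.83
tilt deg x,y [-1.42 -1.96] joints [-65.1   4.1 -17.9   2.3 -66.8 173.6] j5+j3-j2+90 1.16
```

```bash
cat >> h.py <<'E'
def plan(*targets):
    """targets (x,y,z,closing_dir_deg mod 180 ... or full 360 if in 'full' deg)"""
    s=status.get_state(); p=np.array(s["tcp_pos"]); A=R.from_euler('xyz',s["eef_rot"],degrees=True)
    print("at",p.round(4),"rpy",np.round(s["eef_rot"],2),"dir",round((s["eef_rot"][2]+270)%360,2),"w",round(s["gripper_width"],4),"t",round(s["time_s"],2))
    for t in targets:
        q=np.array(t[:3]); y=A.as_matrix()[:,1]; dd=(t[3]-np.degrees(np.arctan2(y[1],y[0]))+180)%360-180
        sh=A.as_matrix().T@(q-p)/.2
        print("  shift",sh.round(3),"turn",round(-dd/360,4),"rows>=",int(max(np.ceil(np.linalg.norm(sh)*.2/.0417),np.ceil(abs(dd)/7.16))))
        p=q; A=A*R.from_euler('z',-dd,degrees=True)
E
python3 - <<'E'
from h import *
plan((.19,-.47,.29,247),(.35,-.35,.3,216),(.42,-.18,.3,185),(.45,.01,.3,185),(.485,.205,.3,185))
E
```

```text
at [ 0.0173 -0.5249  0.268 ] rpy [178.62   1.99  19.32] dir 289.32 w 0.0439 t 19.83
  shift [ 0.901  0.03  -0.141] turn 0.1177 rows>= 6
  shift [ 0.501 -0.862 -0.09 ] turn 0.0861 rows>= 5
  shift [-0.482 -0.782 -0.038] turn 0.086 rows>= 5
  shift [-0.933 -0.232 -0.036] turn -0.0 rows>= 5
  shift [-0.955 -0.259 -0.038] turn -0.0 rows>= 5
```

Emit:
step_arm([
  [0.9, 0.03, -0.14],
  [0.9, 0.03, -0.14],
  [0.9, 0.03, -0.14],
  [0.9, 0.03, -0.14],
  [0.9, 0.03, -0.14],
  [0.9, 0.03, -0.14],
  [0.9, 0.03, -0.14],
], yaw=[0.118, 0.118, 0.118, 0.118, 0.118, 0.118, 0.118], claw=[0, 0, 0, 0, 0, 0, 0])

```text
time_s: 20.42
tcp_pos: [0.1908, -0.4708, 0.2905]
eef_rot: [177.7, 0.4, -23.6]
contact_force: [-0.3, 0.4, 0.5]
gripper_width: 0.044
gripper_force: 0.0
```

Emit:
step_arm([
  [0.5, -0.86, -0.09],
  [0.5, -0.86, -0.09],
  [0.5, -0.86, -0.09],
  [0.5, -0.86, -0.09],
  [0.5, -0.86, -0.09],
  [0.5, -0.86, -0.09],
  [0.5, -0.86, -0.09],
], yaw=[0.086, 0.086, 0.086, 0.086, 0.086, 0.086, 0.086], claw=[0, 0, 0, 0, 0, 0, 0])

```text
time_s: 21.0
tcp_pos: [0.3516, -0.351, 0.3005]
eef_rot: [177.8, -0.8, -54.2]
contact_force: [0.6, -0.0, 0.5]
gripper_width: 0.0442
gripper_force: 0.0
```

Emit:
step_arm([
  [-0.48, -0.78, -0.04],
  [-0.48, -0.78, -0.04],
  [-0.48, -0.78, -0.04],
  [-0.48, -0.78, -0.04],
  [-0.48, -0.78, -0.04],
  [-0.48, -0.78, -0.04],
  [-0.48, -0.78, -0.04],
], yaw=[0.086, 0.086, 0.086, 0.086, 0.086, 0.086, 0.086], claw=[0, 0, 0, 0, 0, 0, 0])

```text
time_s: 21.58
tcp_pos: [0.4203, -0.1822, 0.3011]
eef_rot: [178.5, -1.8, -85.2]
contact_force: [-0.5, 0.2, -0.1]
gripper_width: 0.0439
gripper_force: 0.0
```

Emit:
step_arm([
  [-0.93, -0.23, -0.04],
  [-0.93, -0.23, -0.04],
  [-0.93, -0.23, -0.04],
  [-0.93, -0.23, -0.04],
  [-0.93, -0.23, -0.04],
  [-0.93, -0.23, -0.04],
], yaw=[0, 0, 0, 0, 0, 0], claw=[0, 0, 0, 0, 0, 0])

```text
time_s: 22.08
tcp_pos: [0.4512, 0.0078, 0.3019]
eef_rot: [178.5, -1.7, -85.1]
contact_force: [-0.3, 0.8, 1.0]
gripper_width: 0.0435
gripper_force: 0.0
```

Emit:
step_arm([
  [-0.95, -0.26, -0.04],
  [-0.95, -0.26, -0.04],
  [-0.95, -0.26, -0.04],
  [-0.95, -0.26, -0.04],
  [-0.95, -0.26, -0.04],
  [-0.95, -0.26, -0.04],
  [-0.95, -0.26, -0.04],
], yaw=[0, 0, 0, 0, 0, 0, 0], claw=[0, 0, 0, 0, 0, 0, 0])

```text
time_s: 22.67
tcp_pos: [0.4874, 0.199, 0.3018]
eef_rot: [178.4, -1.8, -85.2]
contact_force: [-0.2, -0.5, -0.9]
gripper_width: 0.0437
gripper_force: 0.0
```

```bash
python3 - <<'E'
from h import *
plan(); tilt()
im,d,K,T=cap("wrist"); cv2.imwrite("pics/w4.png",im); np.savez("w4.npz",im=im,d=d,K=K,T=T)
P=pts(d,K,T); v,u=np.mgrid[:400,:640]; hsv=cv2.cvtColor(im,cv2.COLOR_BGR2HSV).astype(int)
m=((hsv[...,0]>20)&(hsv[...,0]<36)&(hsv[...,1]>130)&(abs(P[...,2]-.128)<.004)).astype(np.uint8)
n,l,s,_=cv2.connectedComponentsWithStats(m); i=1+np.argmax(s[1:,4]); b,a=np.nonzero(l==i)
q=np.array([ray(x,y,K,T,.128)[:2] for x,y in zip(a,b)],np.float32)*1000
print("yellow top",len(a),a.mean(),b.mean(),cv2.minAreaRect(q),np.median(P[l==i][:,2]))
E
```

```text
at [0.4874 0.199  0.3018] rpy [178.38  -1.83 -85.24] dir 184.76 w 0.0437 t 22.67
tilt deg x,y [-1.47 -1.95] joints [ 43.9   5.7 -11.    0.4 -75.7 -39.2] j5+j3-j2+90 -2.41
yellow top 350 300.5657142857143 202.82285714285715 ((495.26629638671875, 211.8037872314453), (9.56448745727539, 40.0095100402832), 4.206182956695557) 0.1285868684331167
```

View pics/w4.png

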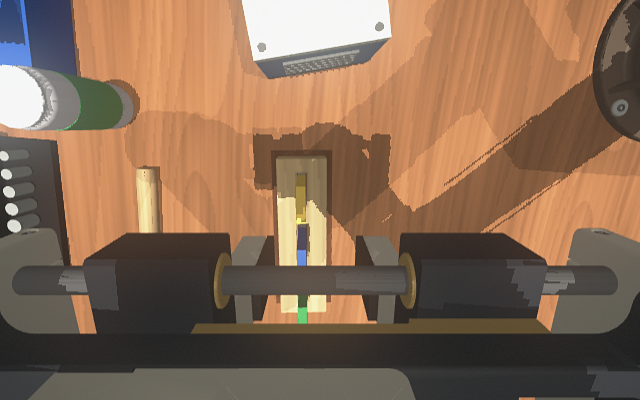

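The yellow blade's top is at about (301,203): centre (0.495,0.212), 9.6 x 40 mm at z = 0.128, as it should be. I'll go down and grip.

```bash
python3 - <<'E'
from h import *
plan((.4955,.212,.20,184.2),(.4955,.212,.093,184.2))
E
```

```text
at [0.4872 0.198  0.302 ] rpy [178.39  -1.82 -85.31] dir 184.69 w 0.0438 t 22.72
  shift [-0.082 -0.061  0.506] turn 0.0012 rows>= 3
  shift [-0.017 -0.015  0.535] turn 0.0 rows>= 3
```

Emit:
step_arm([
  [-0.08, -0.06, 0.2],
  [-0.08, -0.06, 0.4],
  [-0.08, -0.06, 0.5],
  [-0.085, -0.065, 0.6],
  [-0.09, -0.07, 0.75],
  [-0.095, -0.073, 0.9],
  [-0.099, -0.076, 1],
  [-0.099, -0.076, 1],
  [-0.099, -0.076, 1],
], yaw=[0.001, 0.001, 0.001, 0.001, 0.001, 0.001, 0.001, 0.001, 0.001], claw=[0, 0, 0, 0, 0, 0, 0, 0, 0])

```text
time_s: 23.47
tcp_pos: [0.4959, 0.211, 0.1017]
eef_rot: [178.4, -1.9, -85.8]
contact_force: [-0.4, 1.0, 1.4]
gripper_width: 0.0435
gripper_force: 0.0
```

```bash
python3 - <<'E'
from h import *
plan((.4955,.212,.093,184.2))
E
```

```text
at [0.4959 0.211  0.1017] rpy [178.4   -1.87 -85.8 ] dir 184.2 w 0.0435 t 23.47
  shift [-0.006  0.     0.043] turn -0.0002 rows>= 1
```

Down 8 mm more, then close.

Emit:
step_arm([
  [-0.005, 0, 0.04],
  [-0.005, 0, 0.04],
  [-0.005, 0, 0.04],
  [-0.005, 0, 0.04],
  [-0.005, 0, 0.04],
  [-0.005, 0, 0.04],
  [-0.005, 0, 0.04],
  [-0.005, 0, 0.04],
  [-0.005, 0, 0.04],
  [-0.005, 0, 0.04],
  [-0.005, 0, 0.04],
], yaw=[0, 0, 0, 0, 0, 0, 0, 0, 0, 0, 0], claw=[0, 0, 1, 1, 1, 1, 1, 1, 1, 1, 1], grip_force=50)

```text
time_s: 24.38
tcp_pos: [0.4966, 0.2139, 0.094]
eef_rot: [178.6, -1.7, -85.7]
contact_force: [5.6, 0.2, -1.2]
gripper_width: 0.0096
gripper_force: 49.9
```

```bash
python3 - <<'E'
from h import *
plan(); print(status.get_state()["contact_force"],status.get_state()["gripper_force"])
E
```

```text
at [0.4966 0.2139 0.094 ] rpy [178.57  -1.75 -85.74] dir 184.26 w 0.0096 t 24.38
[ 5.57930156  0.18392847 -1.23544456] 49.888277649879456
```

Emit:
step_arm([
  [0, 0, -0.05],
  [0, 0, -0.15],
  [0, 0, -0.3],
  [0, 0, -0.5],
  [0, 0, -0.7],
  [0, 0, -0.9],
  [0, 0, -1],
  [0, 0, -1],
  [0, 0, -1],
], yaw=[0, 0, 0, 0, 0, 0, 0, 0, 0], claw=[1, 1, 1, 1, 1, 1, 1, 1, 1])

```text
time_s: 25.13
tcp_pos: [0.4998, 0.2201, 0.2937]
eef_rot: [178.4, -1.7, -85.8]
contact_force: [0.6, -0.4, -3.4]
gripper_width: 0.0098
gripper_force: 50.0
```

```bash
python3 - <<'E'
from h import *
plan((.50,.10,.285,194),(.5048,-.0117,.27,194)); tilt(); print(status.get_state()["contact_force"],status.get_state()["gripper_force"])
E
```

```text
at [0.4998 0.2201 0.2937] rpy [178.45  -1.71 -85.78] dir 184.22 w 0.0098 t 25.13
  shift [0.597 0.042 0.063] turn -0.0273 rows>= 3
  shift [0.546 0.109 0.092] turn 0.0 rows>= 3
tilt deg x,y [-1.42 -1.82] joints [ 44.5   7.9  -9.5   0.3 -74.9 -40.4] j5+j3-j2+90 -2.29
[ 0.60823119 -0.39396001 -3.40716641] 49.96497452259064
```

Emit:
step_arm([
  [0.6, 0.04, 0.06],
  [0.6, 0.04, 0.06],
  [0.6, 0.04, 0.06],
  [0.6, 0.04, 0.06],
  [0.6, 0.04, 0.06],
], yaw=[-0.027, -0.027, -0.027, -0.027, -0.027], claw=[1, 1, 1, 1, 1])

```text
time_s: 25.55
tcp_pos: [0.4994, 0.0971, 0.2831]
eef_rot: [177.9, -1.5, -76.2]
contact_force: [-0.3, 1.1, -2.7]
gripper_width: 0.0097
gripper_force: 50.0
```

Emit:
step_arm([
  [0.55, 0.11, 0.09],
  [0.55, 0.11, 0.09],
  [0.55, 0.11, 0.09],
  [0.55, 0.11, 0.09],
  [0.55, 0.11, 0.09],
  [0.55, 0.11, 0.09],
  [0.55, 0.11, 0.09],
], yaw=[0, 0, 0, 0, 0, 0, 0], claw=[1, 1, 1, 1, 1, 1, 1])

```text
time_s: 26.13
tcp_pos: [0.5058, -0.0121, 0.2705]
eef_rot: [178.1, -1.5, -76.0]
contact_force: [0.0, 0.8, -3.4]
gripper_width: 0.0097
gripper_force: 50.0
```

```bash
python3 - <<'E'
from h import *
plan(); tilt()
im,d,K,T=cap("wrist"); cv2.imwrite("pics/w5.png",im); np.savez("w5.npz",im=im,d=d,K=K,T=T)
plan()
cv2.imwrite("pics/w5c.png",cv2.resize(im[80:300,200:440],None,fx=2.7,fy=2.7,interpolation=cv2.INTER_NEAREST))
E
```

```text
at [ 0.5058 -0.0121  0.2705] rpy [178.13  -1.49 -75.99] dir 194.01 w 0.0097 t 26.13
tilt deg x,y [-1.45 -1.9 ] joints [ 21.9   4.3 -17.1   1.3 -70.7  -8.3] j5+j3-j2+90 -2.06
at [ 0.5059 -0.012   0.2707] rpy [178.16  -1.49 -75.96] dir 194.04 w 0.0096 t 26.18
```

View pics/w5c.png

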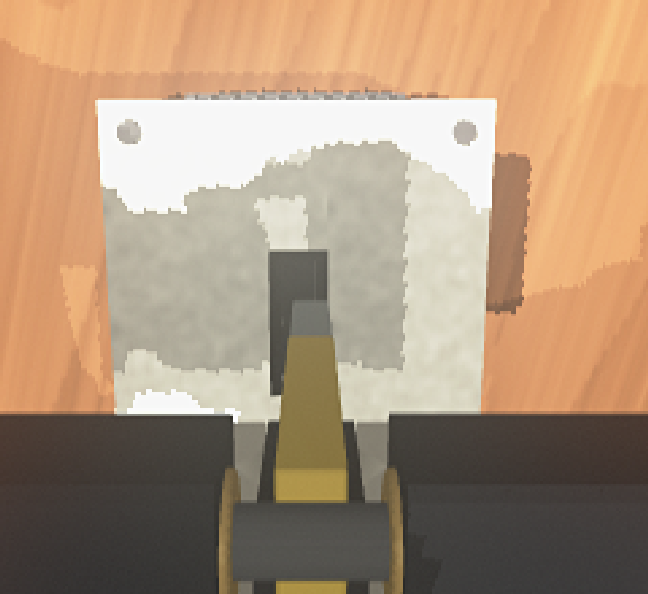

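The crop shows the slot's near end at (299,250) and its far end at row 395. The blade's foot edge is at (311,300). I'll compare the two along the tool axis.

```bash
python3 - <<'E'
from h import *
z=np.load("w5.npz"); im,d,K,T=[z[k] for k in("im","d","K","T")]
f=lambda a,b,h: ray(200+a/2.7-.5,80+b/2.7-.5,K,T,h)
s=status.get_state(); Rm=R.from_euler('xyz',s["eef_rot"],degrees=True).as_matrix()
n,l_,r_=f(299,250,.13),f(270,250,.13),f(328,250,.13); far=f(270,395,.13)
print("slot near edge",n.round(4),"width",np.linalg.norm(l_-r_),"len",np.linalg.norm(far-l_))
ydir=(far-l_)/np.linalg.norm(far-l_); c=n+.026*ydir; print("slot centre",c.round(4),"yaw",np.degrees(np.arctan2(-ydir[0],ydir[1])))
P=pts(d,K,T); r=P[192:203,309:321].reshape(-1,3); print("face y", np.median(r,0), "z foot guess", s["tcp_pos"][2]-.085)
for zf in (.181,.1855,.189):
    a,b=f(292,300,zf),f(329,300,zf); 
    print(zf,"foot edge mid",((a+b)/2).round(4),"thick",np.linalg.norm(a-b).round(4))
zf=.1855; e=(f(292,300,zf)+f(329,300,zf))/2; bc=e+.020*ydir
tz=Rm[:,2]; tz=tz/-tz[2]; hit=bc+tz*(zf-.13)
print("blade centre foot",bc.round(4),"hits plane",hit.round(4),"expected foot by TCP",(np.array(s["tcp_pos"])+tz*.085).round(4)); dv=c-hit; dv[2]=0
print("err world",dv.round(4),"tool share",(Rm.T@dv/.2).round(4))
E
```

```text
slot near edge [ 0.5103 -0.037   0.13  ] width 0.01970549325790761 len 0.0517232674223928
slot centre [ 0.5043 -0.0117  0.13  ] yaw 13.313687678213915
face y [ 0.5077979  -0.03251589  0.20881748] z foot guess 0.18569155883314614
0.181 foot edge mid [ 0.5066 -0.0313  0.181 ] thick 0.0105
0.1855 foot edge mid [ 0.5069 -0.0322  0.1855] thick 0.0103
0.189 foot edge mid [ 0.5072 -0.0329  0.189 ] thick 0.0101
blade centre foot [ 0.5023 -0.0127  0.1855] hits plane [ 0.501  -0.0145  0.13  ] expected foot by TCP [ 0.5038 -0.0148  0.1857]
err world [0.0033 0.0028 0.    ] tool share [-0.0097 -0.0197 -0.0009]
```

Emit:
step_arm([
  [-0.01, -0.018, 0],
  [-0.01, -0.018, 0.05],
  [-0.01, -0.018, 0.12],
  [-0.01, -0.018, 0.19],
  [-0.01, -0.018, 0.24],
  [-0.01, -0.018, 0.27],
  [-0.01, -0.018, 0.3],
  [-0.01, -0.018, 0.32],
  [-0.01, -0.018, 0.34],
  [-0.01, -0.018, 0.34],
  [-0.01, -0.018, 0.34],
], yaw=[0, 0, 0, 0, 0, 0, 0, 0, 0, 0, 0], claw=[1, 1, 1, 1, 1, 1, 1, 1, 1, 1, 1])

```text
time_s: 27.1
tcp_pos: [0.5074, -0.0126, 0.2031]
eef_rot: [178.2, -1.5, -76.0]
contact_force: [0.2, -0.9, -1.9]
gripper_width: 0.0096
gripper_force: 50.0
```

```bash
python3 - <<'E'
from h import *
plan(); tilt(); print(status.get_state()["contact_force"].round(1),status.get_state()["moment"].round(2))
E
```

```text
at [ 0.5074 -0.0126  0.2031] rpy [178.21  -1.51 -76.04] dir 193.96 w 0.0096 t 27.1
tilt deg x,y [-1.37 -1.9 ] joints [ 21.7   7.3 -22.9   1.4 -61.8  -8.5] j5+j3-j2+90 -1.99
[ 0.2 -0.9 -1.9] [0.17 0.02 0.02]
```

Emit:
step_arm([
  [0, 0, 0.03],
  [0, 0, 0.06],
  [0, 0, 0.09],
  [0, 0, 0.12],
  [0, 0, 0.15],
  [0, 0, 0.18],
  [0, 0, 0.2],
  [0, 0, 0.22],
  [0, 0, 0.23],
  [0, 0, 0.23],
  [0, 0, 0.23],
  [0, 0, 0.23],
  [0, 0, 0.23],
  [0, 0, 0.23],
  [0, 0, 0.23],
], yaw=[0, 0, 0, 0, 0, 0, 0, 0, 0, 0, 0, 0, 0, 0, 0], claw=[1, 1, 1, 1, 1, 1, 1, 1, 1, 1, 1, 1, 1, 1, 1])

```text
time_s: 28.35
tcp_pos: [0.5062, -0.0135, 0.1565]
eef_rot: [178.2, -1.5, -76.0]
contact_force: [-0.5, 5.0, -5.5]
gripper_width: 0.0099
gripper_force: 50.0
```

```bash
python3 - <<'E'
from h import *
plan(); tilt(); print(status.get_state()["contact_force"].round(1),status.get_state()["gripper_force"])
im,d,K,T=cap("wrist"); cv2.imwrite("pics/w6.png",cv2.resize(im[80:300,200:440],None,fx=2.5,fy=2.5)); P=pts(d,K,T)
hsv=cv2.cvtColor(im,cv2.COLOR_BGR2HSV).astype(int)
m=(hsv[...,0]>18)&(hsv[...,0]<36)&(hsv[...,1]>130); m[:,:290]=0; m[:,345:]=0; m[:100]=0; m[300:]=0
q=P[m]; q=q[(q[:,2]>.12)&(q[:,2]<.25)]; print("yellow z range",np.percentile(q[:,2],[1,50,99]).round(4),len(q))
E
```

```text
at [ 0.5062 -0.0135  0.1565] rpy [178.21  -1.45 -76.05] dir 193.95 w 0.0099 t 28.35
tilt deg x,y [-1.38 -1.84] joints [ 21.7   9.8 -26.7   1.5 -55.5  -8.6] j5+j3-j2+90 -1.97
[-0.5  5.  -5.5] 49.955955147743225
yellow z range [0.1681 0.1903 0.2217] 848
```

View pics/w6.png

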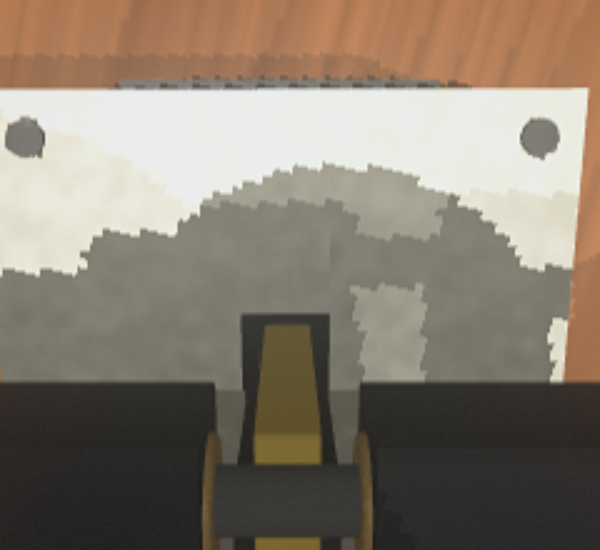

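The blade stands in the slot with only yellow showing at the mouth, about (287,325). Its foot is about 58 mm below the plate, and contact forces are low. I'll hand in.

```bash
python3 -c "
from plant import job
print(job.close_job())"
```

```text
the job is handed in; nothing more can be done
None
```

The tube is lying in the red bin, and the yellow blade is held upright in the slot with its foot about 58 mm below the plate. I handed the job in at about 28 s of the 59 s; it returned no verdict.

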